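Click both tumbler stops home before the trolley rolls

TASK

The trolley is about to be wheeled over the lawn: with your fingertips, push each of the two sliding stops on the tumbler stand's rail inwards, towards the tumblers, until it drops into its notch, and no further. Push the stops along without pulling up their plunger knobs, leave the tumblers standing and everything else where it is, and end with your hand clear.

Things in the scene. Friction and masses are not known exactly. Their poses are not given: they have to be found in the camera images.
- stand: Two-tier clear acrylic tumbler stand, fixed, with an aluminium rail on its robot side. Origin on the table under the rail's middle; y runs along the rail to the left, x from rail to tiers. Yaw within 0.3 rad. Rail 500 mm long, 22 wide, top 52 mm above the table. Tiers 200 mm along y: low one 12 mm high, x 40 to 135 mm; high one 50 mm high, x 135 to 220 mm.
- left_stop (a joint): Left (+y) stop's place along the rail, m, growing towards the middle: 0 outermost, 0.100 in its notch, 0.135 inner end of travel. Starts at 0 to 0.055. Friction about 0.5 N. At 0.087 to 0.090 the outer rib takes up to about 10 N; then the push falls, to under 2 N by 0.094, and at about 0.095 the stop springs on to 0.100 and centres itself. Pushed on, it jumps out over the inner rib at about 15 N.
- right_stop (a joint): Right (-y) stop's place along the rail, m, growing towards the middle: 0 outermost, 0.100 in its notch, 0.135 inner end of travel. Starts at 0 to 0.055. Friction about 0.5 N. At 0.087 to 0.090 the outer rib takes up to about 10 N; then the push falls, to under 2 N by 0.094, and at about 0.095 the stop springs on to 0.100 and centres itself. Pushed on, it jumps out over the inner rib at about 15 N.
- left_stop_face (a point): Centre of the outer (stand's +y) face of the left stop's grey block, the face to push; moves with the stop. 70 mm above the table, 20 mm outside the block's middle. The block is 40 mm along the rail, 36 across; above the rail the face spans 56 to 85 mm above the table. An arm 8 mm thick, 66 to 82 mm above the table, reaches 202 mm from the rail's middle line towards stand +x.
- left_notch (a point): The left stop's notch: a dip between two small steel ribs across the rail's top, 82 mm from the rail's middle, with a dark index mark on the rail's robot side. The stop is clicked in when its block's middle (the dark pointer line) stands at this mark. Point on the rail's top.
- left_knob (a joint): Left stop's spring plunger knob, m of lift: 0 = down; it rides up 2.5 mm over the outer rib and stands 0 to 1 mm up in the notch; pulled by hand it would rise to 0.012. The knob is a black button 20 mm across, on top of the stop's block, its top 106 mm above the table.
- right_stop_face (a point): Centre of the outer (stand's -y) face of the right stop's grey block, the face to push; moves with the stop. 70 mm above the table, 20 mm outside the block's middle. The block is 40 mm along the rail, 36 across; above the rail the face spans 56 to 85 mm above the table. An arm 8 mm thick, 66 to 82 mm above the table, reaches 202 mm from the rail's middle line towards stand +x.
- right_notch (a point): The right stop's notch: a dip between two small steel ribs across the rail's top, 82 mm from the rail's middle, with a dark index mark on the rail's robot side. The stop is clicked in when its block's middle (the dark pointer line) stands at this mark. Point on the rail's top.
- right_knob (a joint): Right stop's spring plunger knob, m of lift: 0 = down; it rides up 2.5 mm over the outer rib and stands 0 to 1 mm up in the notch; pulled by hand it would rise to 0.012. The knob is a black button 20 mm across, on top of the stop's block, its top 106 mm above the table.
- tumbler0: Glass tumbler, 66 mm across the rim, 98 mm tall, standing on the low tier, left. Origin at the centre of its underside. Leave standing. A clicked-in stop's arm is about 8 mm from it.
- tumbler1: Glass tumbler, 66 mm across the rim, 98 mm tall, standing on the low tier, right. Origin at the centre of its underside. Leave standing. A clicked-in stop's arm is about 8 mm from it.
- tumbler2: Glass tumbler, 66 mm across the rim, 98 mm tall, standing on the high tier, left. Origin at the centre of its underside. Leave standing. A clicked-in stop's arm is about 8 mm from it.
- tumbler3: Glass tumbler, 66 mm across the rim, 98 mm tall, standing on the high tier, right. Origin at the centre of its underside. Leave standing. A clicked-in stop's arm is about 8 mm from it.
- opener: Chrome bottle opener, 142 mm long, 8 mm thick, lying on the table beside the stand, under the sweep of the left stop's arm. Bystander; origin near its middle.
- rod: Bamboo stirring rod, 200 mm long, 8 mm thick, lying on the table beside the stand, under the sweep of the right stop's arm. Bystander; origin near its middle.

How it is judged (in metres and radians):
At the end, for the whole second after the job is handed in: Both stops rest in their notches (joint 0.100 within 3 mm, still), both plunger knobs down (under 1.5 mm), all four tumblers upright within 15 mm of where they stood, and opener and rod within 30 mm of where they were (value of joint left_stop between 0.097 and 0.103 m and value of joint each of left_knob, right_knob below 0.0015 m and velocity of joint left_stop between -0.005 and 0.005 m/s and value of joint right_stop between 0.097 and 0.103 m and velocity of joint right_stop between -0.005 and 0.005 m/s and distance of each of tumbler0, tumbler1, tumbler2, tumbler3 from where it was at the start of the episode below 0.015 m and angle between each of tumbler0, tumbler1, tumbler2, tumbler3's own z axis and vertical below 0.15 rad and distance of each of opener, rod from where it was at the start of the episode below 0.03 m); the robot touches nothing.
It fails at once if a plunger knob is pulled up (over 7 mm) (value of joint any of left_knob, right_knob above 0.007 m).
It fails at once if a tumbler is tipped (0.3 rad), shifted or lifted (20 mm) (angle between any of tumbler0, tumbler1, tumbler2, tumbler3's own z axis and vertical above 0.3 rad or distance of any of tumbler0, tumbler1, tumbler2, tumbler3 from where it was at the start of the episode above 0.02 m).
It fails at once if the opener or rod is moved 40 mm or lifted (distance of any of opener, rod from where it was at the start of the episode above 0.04 m or height (world z) of any of opener, rod above 0.025 m).
It also fails if it takes over 67 s, if anything falls off the work surface, if the arm or the gripper's body presses on something with over 40 N, if the wrist force passes 120 N, or if a joint passes its speed limit or range.

ROBOT

A 6-joint arm with a two-finger parallel gripper is mounted at the origin on the work surface. World frame = base frame: x ahead of the robot, y to its left, z up, the work surface at z = 0. Lengths are in mm, angles in rad, forces in N, time in s.
With the tool pointing down it reaches from about 350 to 875 mm from the base axis. Payload 4.2 kg.
Tool frame: the origin (TCP) lies midway between the tips of the shut fingers; the grasp point (between the pads) lies 19 mm behind it; z points along the fingers, y is the line along which they close (so a half turn about z gives the same grasp; the last joint's range is limited). The gripper opens to 85 mm and grips with 20 to 120 N. Pads are 22 mm wide; open, the fingers measure 114 mm over their backs; the gripper's body (76 mm by 85 mm) begins 54 mm behind the grasp point. The pads swing forward as they close: fully open they stand 13 mm farther back than shut.
Start: joints at [1.475, 0.385, 0.008, 0, -1.194, -0.259], TCP at [217.094, 586.063, 231.312] pointing down, gripper open.
Joint ranges: [-3.14, 3.14], [-1.21, 2.06], [-1.07, 1.41], [-3.16, 2.05], [-2.99, -0.16], [-3.1, 3.1]. Speed limits (rad/s): [2.79, 2.79, 3.14, 3.14, 3.14, 3.14].

INTERFACE

Orientations are given as [roll, pitch, yaw] about the fixed x, y, z axes, in that order (R = Rz(yaw) Ry(pitch) Rx(roll)).
In Python, from plant import manip gives the robot as it stands.
- The arm moves only by the tool move_arm, never from a script. Its argument "plan" is one flat list of numbers, 6 for each row, row after row: the shift along the tool's x, y, z in units of 0.3 m (1.0 is 0.3 m), then the turn, a rotation vector about the tool's x, y, z in units of 5 degrees (1.0 is 5 degrees). A call has 1 to 8 rows; each row shifts and turns the commanded pose from where the row before left it, along the tool's axes as they then stand; what a row does not reach is not made up. A row lasts 1/12 s, in which the tool goes at most 41.7 mm and 7.16 degrees, less where a joint would pass 70% of its speed; a pose out of reach is approached as far as the arm can. A call with a number of a shift or a turn outside -1 to 1 is refused whole. A call with a gripper value outside its range is refused whole. "fingers" is the opening, from -1 (shut) to 1 (fully open), set as the call begins (left out, the last holds). The fingers move at their own pace and stop on an object; the grip force is fixed at half the most. Time passes only in rows, so rows that do not move let the fingers close. It gives the time, the measured TCP pose, the force, the opening and the grip force at its end, in the units of the state.
- manip.get_obs(): the state, without advancing time (a new reading comes with each control period).
- manip.capture(name): name is "scene" or "side" or "wrist"; returns (picture, depth): 480x640x3 uint8, red, green, blue; 480x640 float32, mm along the optical axis (not along the pixel's ray), 0 where there is no reading.
- manip.camera_model(name): a dict with "K" (3x3 intrinsics, pixels), "rvec" (rotation vector, rad) and "tvec" (3), from world to camera coordinates, as OpenCV has them; the wrist camera has in their place "hand_eye" (4x4, takes a point from camera to tool coordinates, whose origin is the TCP and whose axes are the flange's). Camera axes: x right, y down, z forward; pixel columns grow to the right and rows downward; lengths in mm; the calibration is good to about 2 mm. A picture is of the moment at which its call begins: read the wrist's pose just before it. camera_model takes no time and is no camera call.
- manip.sign_off(): hands the job in; it is judged then, once.
The state is a dict: "clock": time; "joints": joint angles; "qvel": joint speeds; "effort": joint torques, N m; "tcp_pos": TCP position; "eef_rot": TCP orientation; "ft_force": force on the tool from outside, world axes, zero at the start; "wrist_torque": the same for the moment, N m; "finger_gap": finger opening in mm; "grasp_force": force on a finger pad.
Only numpy, scipy, OpenCV 4.12 (cv2) and the standard library are available. Lean on these libraries where they do the work, as an engineer would, in place of code of your own. Each camera call takes 0.05 s, during which the arm holds its last target. There are 200 camera calls.

## Working session

There is one attempt and no reset: what is moved stays moved. The work goes in short steps, Python scripts to look and compute and a tool call to move; the robot and the scene stay as the last step left them, time stands still between calls to the robot, and variables do not carry over. Pictures are saved under pics/ and viewed, at most 10 in all, crops included, and the job is handed in when it is done.

Besides the shell and the picture viewer there is one more tool, called after "Emit:" as name(argument=value, ...) on one line, values as JSON. move_arm: Moves the arm, as the interface text tells. Shifts and turns lie within -1 to 1; 1 stands for 0.3 m of shift or 5 degrees of turn. Its arguments: {"type":"object","properties":{"plan":{"type":"array"},"fingers":{"type":"number"}},"required":["plan"]}

```bash
mkdir -p pics
python3 - <<'E'
from plant import manip
import cv2,numpy as np,pickle
o=manip.get_obs();print(o)
for n in("scene","side"):
    p,d=manip.capture(n);cv2.imwrite(f"pics/{n}0.png",p[:,:,::-1]);np.save(f"pics/{n}0.npy",d);print(n,manip.camera_model(n))
print(manip.camera_model("wrist"))
E
```

```text
{'clock': 0.0, 'joints': array([ 1.47460475e+00,  3.85540589e-01,  6.60574177e-03, -5.31522762e-04,
       -1.19402126e+00, -2.58590926e-01]), 'qvel': array([-0.00081213, -0.00102071, -0.00137959, -0.00117054,  0.00025254,
        0.00050206]), 'effort': array([ 4.43130580e-05, -3.92288911e+01,  1.88402528e+01,  4.18625280e+00,
       -4.61273070e-03,  5.26501989e-07]), 'tcp_pos': array([216.89028959, 585.5150315 , 230.21855542]), 'eef_rot': array([ 3.13937836e+00, -7.49098158e-05, -3.54978511e-01]), 'ft_force': array([-0.63299491,  0.20754515, -0.36305466]), 'wrist_torque': array([ 0.019477  , -0.02263763, -0.01997671]), 'grasp_force': 0.0, 'finger_gap': 85.33685909292419}
scene {'K': array([[463.06830962,   0.        , 327.64287499],
       [  0.        , 463.06830962, 240.19805239],
       [  0.        ,   0.        ,   1.        ]]), 'rvec': array([ 2.22998714,  1.23452042, -0.40679473]), 'tvec': array([-351.63402145, -368.03008032, 1132.71628291])}
side {'K': array([[479.6163482 ,   0.        , 320.97011108],
       [  0.        , 479.6163482 , 239.36162159],
       [  0.        ,   0.        ,   1.        ]]), 'rvec': array([ 2.22395593, -0.26405041,  0.14049781]), 'tvec': array([-573.17183191,  163.25576631,  749.94446033])}
{'K': array([[425.48289844,   0.        , 317.56981708],
       [  0.        , 425.48289844, 238.39813838],
       [  0.        ,   0.        ,   1.        ]]), 'hand_eye': array([[ 7.86114134e-04, -9.57182989e-01, -2.89482482e-01,
         7.38285778e+01],
       [ 9.99999444e-01,  5.49034323e-04,  9.00183598e-04,
         5.71419769e-01],
       [-7.02704608e-04, -2.89483029e-01,  9.57182889e-01,
        -1.43068817e+02],
       [ 0.00000000e+00,  0.00000000e+00,  0.00000000e+00,
         1.00000000e+00]])}
```

View pics/scene0.png

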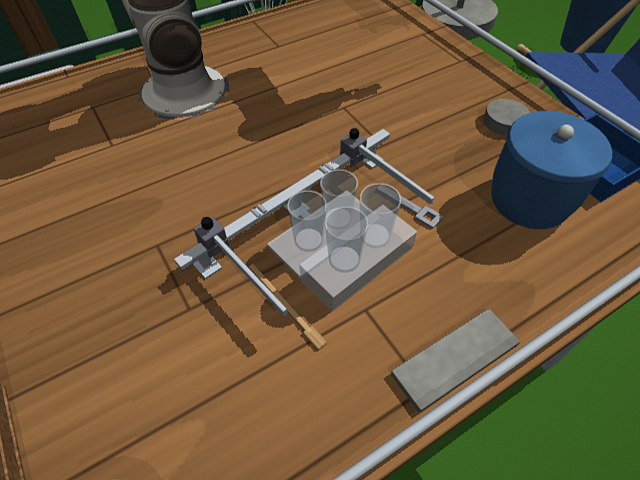

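View pics/side0.png

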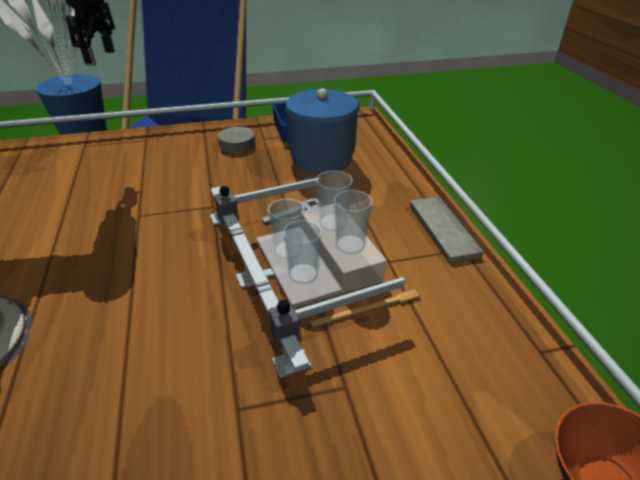

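The scene view shows the right stop (rod beneath it) with its knob at (207,222) and the left stop's knob at (354,132). In the side view the right knob is at (283,307) and the left at (224,191). The rail runs between them. I'll triangulate these.

```bash
cat > h.py <<'E'
from plant import manip
import cv2,numpy as np
from scipy.spatial.transform import Rotation as R
def ext(n,o=None):
    m=manip.camera_model(n)
    if n!="wrist": return m["K"],cv2.Rodrigues(m["rvec"])[0],np.array(m["tvec"])
    T=np.eye(4);T[:3,:3]=R.from_euler('xyz',o["eef_rot"]).as_matrix();T[:3,3]=o["tcp_pos"]
    C=np.linalg.inv(T@m["hand_eye"]);return m["K"],C[:3,:3],C[:3,3]
def ray(e,p):
    K,r,t=e;d=r.T@np.linalg.inv(K)@[*p,1];return -r.T@t,d
def onz(e,p,z):
    c,d=ray(e,p);return c+d*(z-c[2])/d[2]
def tri(e1,p1,e2,p2):
    c,d=ray(e1,p1);C,D=ray(e2,p2);s=np.linalg.lstsq(np.c_[d,-D],C-c,rcond=None)[0]
    a,b=c+s[0]*d,C+s[1]*D;return (a+b)/2,np.linalg.norm(a-b)
def proj(e,X):
    K,r,t=e;v=K@(r@np.array(X)+t);return v[:2]/v[2]
def stand(M,x,y,z):  # M=(ox,oy,yaw)
    c,s=np.cos(M[2]),np.sin(M[2]);return np.array([M[0]+c*x-s*y,M[1]+s*x+c*y,z])
E
python3 - <<'E'
from h import *
np.set_printoptions(precision=1,suppress=True)
S,D=ext("scene"),ext("side")
for n,a,b in(("Lknob",(354,132),(224,190)),("Rknob",(207,221),(283,306)),("Lend",(388,133),(216,190)),("Rend",(181,261),(305,362))):
    print(n,tri(S,a,D,b))
for n in("scene","side"):
    p=cv2.imread(f"pics/{n}0.png")
    c=p[120:290,160:400] if n=="scene" else p[160:390,190:430]
    cv2.imwrite(f"pics/{n}c.png",cv2.resize(c,None,fx=2.5 if n=="side" else 3.3,fy=2.5 if n=="side" else 3.3,interpolation=2))
E
```

```text
Lknob (array([445.1, 195.4,  99.5]), np.float64(0.1857936273863327))
Rknob (array([ 500.7, -132.6,   99.2]), np.float64(1.031223876018066))
Lend (array([429.3, 296. ,  40.3]), np.float64(0.594327328331849))
Rend (array([ 517. , -197.3,   50.9]), np.float64(4.207333809351866))
```

View pics/scenec.png

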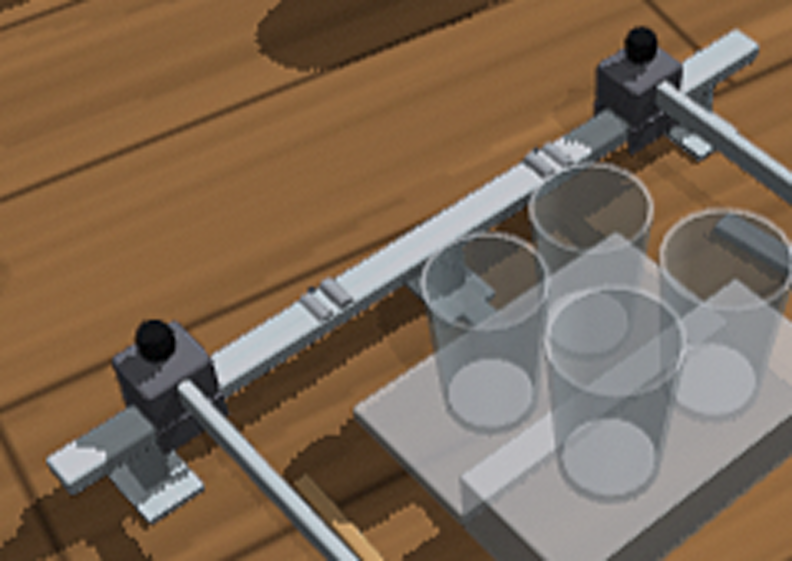

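View pics/sidec.png

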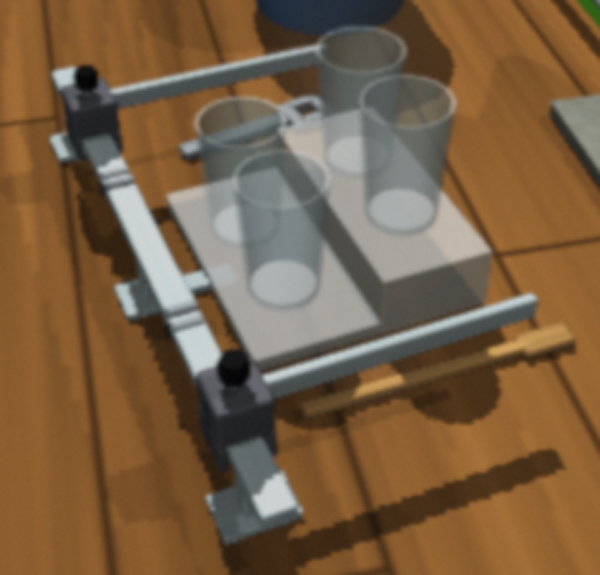

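Emit:
move_arm(plan=[0.096,0.096,-0.018,0,0,0,0.096,0.096,-0.018,0,0,0,0.096,0.096,-0.018,0,0,0,0.096,0.096,-0.018,0,0,0,0.096,0.096,-0.018,0,0,0,0.096,0.096,-0.018,0,0,0,0.096,0.096,-0.018,0,0,0,0.096,0.096,-0.018,0,0,0], fingers=-1)

```text
clock: 0.77
tcp_pos: [353.2, 287.8, 274.5]
eef_rot: [3.141, 0.0, -0.354]
ft_force: [0.2, -0.3, -0.8]
finger_gap: -0.1
grasp_force: 0.0
```

Emit:
move_arm(plan=[0.096,0.096,-0.018,0,0,0,0.096,0.096,-0.018,0,0,0,0.096,0.096,-0.018,0,0,0,0.096,0.096,-0.018,0,0,0,0.096,0.096,-0.018,0,0,0,0.096,0.096,-0.018,0,0,0,0.096,0.096,-0.018,0,0,0,0,0,0,0,0,-1])

```text
clock: 1.43
tcp_pos: [474.0, 25.7, 312.8]
eef_rot: [3.141, -0.001, -0.274]
ft_force: [-0.2, 0.7, 0.9]
finger_gap: -0.3
grasp_force: 0.0
```

Emit:
move_arm(plan=[0,0,0,0,0,-1,0,0,0,0,0,-1,0,0,0,0,0,-1,0,0,0,0,0,-1,0,0,0,0,0,-1,0,0,0,0,0,0,0,0,0,0,0,0])

```text
clock: 2.02
tcp_pos: [471.9, 30.8, 312.0]
eef_rot: [-3.142, 0.001, 0.166]
ft_force: [-0.1, 0.1, -0.2]
finger_gap: 0.2
grasp_force: 0.0
```

Run:
```python
from h import *
np.set_printoptions(precision=2,suppress=True)
S,D=ext("scene"),ext("side")
a,b=onz(S,(259.4,209.4),53),onz(S,(326.4,167.7),53);print(a,b,np.linalg.norm(a-b))
o=manip.get_obs();print(o["tcp_pos"],o["eef_rot"],o["finger_gap"])
p,d=manip.capture("wrist");cv2.imwrite("pics/w1.png",p[:,:,::-1])
import pickle;pickle.dump({k:o[k] for k in("tcp_pos","eef_rot")},open("o1.pkl","wb"))
```

```text
[485.12 -34.58  53.  ] [458.98 124.06  53.  ] 160.7862776495315
[471.88  30.84 312.  ] [-3.14  0.    0.17] 0.21121536200357433
```

View pics/w1.png

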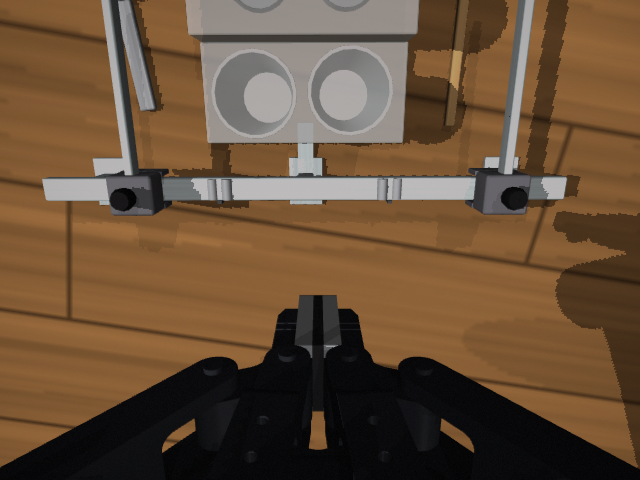

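The wrist view shows the rail ends at (43,189) and (566,187). The ribs are centred at (219.5,190) on the left and (389.5,189) on the right. The knobs are at (123,199) and (514,198).

Run:
```python
from h import *
import pickle
np.set_printoptions(precision=1,suppress=True)
o=pickle.load(open("o1.pkl","rb"));W=ext("wrist",o);S,D=ext("scene"),ext("side")
e1,e2=onz(W,(43,189),52),onz(W,(566,187),52);n1,n2=onz(W,(219.5,190),53),onz(W,(389.5,189),53)
print(e1,e2,np.linalg.norm(e1-e2),n1,n2,np.linalg.norm(n1-n2))
print(tri(W,(219.5,190),S,(326.4,167.7)),tri(W,(389.5,189),S,(259.4,209.4)))
m=(n1+n2+e1+e2)/4;u=e1-e2;yaw=np.arctan2(-u[0],u[1]);print("stand",m,yaw)
c,s=np.cos(yaw),np.sin(yaw)
def loc(P):
    q=P-m;return np.array([c*q[0]+s*q[1],-s*q[0]+c*q[1],P[2]])
for n,w,a,b in(("L",(123,199),(354,132),(224,190)),("R",(514,198),(207,221),(283,306))):
    print(n,tri(W,w,S,a),tri(W,w,D,b),loc(tri(W,w,S,a)[0]),loc(onz(W,w,100)))
print("outer edges",loc(onz(W,(110,214),85)),loc(onz(W,(161,213),85)),loc(onz(W,(477,214),85)),loc(onz(W,(528,213),85)))
pickle.dump((m[0],m[1],yaw),open("M.pkl","wb"))
M=(m[0],m[1],yaw)
for sgn,y in((1,1),(-1,1)): print(stand(M,0,sgn*250,0))
```

```text
[429.  288.8  52. ] [ 514.  -203.6   52. ] 499.73950721872427 [456.3 122.3  53. ] [484.3 -37.5  53. ] 162.2083881669707
(array([456.5, 124. ,  50.8]), np.float64(2.838364027061444)) (array([485.3, -36. ,  54.6]), np.float64(2.8053188474263893))
stand [470.9  42.5  52.5] 0.17098954722031381
L (array([445.7, 193.7, 100.2]), np.float64(1.9667619419616758)) (array([445.3, 192.4, 101.3]), np.float64(0.7429472020390154)) [  0.9 153.3 100.2] [  0.4 152.5 100. ]
R (array([ 501.8, -132.8,  101.5]), np.float64(0.7877627607553778)) (array([ 501.1, -134. ,   99.9]), np.float64(0.5358958527367931)) [   0.6 -178.   101.5] [  -0. -179.  100.]
outer edges [-16.2 172.9  85. ] [-15.5 127.3  85. ] [ -17.5 -154.9   85. ] [ -16.8 -200.3   85. ]
[428.4 288.8   0. ]
[ 513.4 -203.9    0. ]
```

Emit:
move_arm(plan=[0.003,-0.12,0.06,0,0,-0.06,0,-0.12,0.06,0,0,0,0,-0.12,0.06,0,0,0,0,-0.12,0.06,0,0,0,0,-0.12,0.06,0,0,0,0,-0.12,0.06,0,0,0,0,0,0,0,0,0,0,0,0,0,0,0])

```text
clock: 2.73
tcp_pos: [434.9, 245.0, 202.9]
eef_rot: [3.14, 0.003, 0.176]
ft_force: [0.6, -0.2, 0.4]
finger_gap: -0.2
grasp_force: 0.0
```

Emit:
move_arm(plan=[0,0,0.08,0,0,0,0,0,0.1,0,0,0,0,0,0.1,0,0,0,0,0,0.08,0,0,0,0,0,0.06,0,0,0,0,0,0,0,0,0,0,0,0,0,0,0])

```text
clock: 3.32
tcp_pos: [436.2, 243.0, 78.5]
eef_rot: [3.141, 0.0, 0.173]
ft_force: [-0.9, 0.7, -0.2]
finger_gap: -0.2
grasp_force: 0.0
```

```bash
cat >> h.py <<'E'
import pickle
def where():
    M=pickle.load(open("M.pkl","rb"));o=manip.get_obs();q=o["tcp_pos"];d=q[:2]-M[:2];c,s=np.cos(M[2]),np.sin(M[2])
    f=o["ft_force"];print("stand xyz",np.round([c*d[0]+s*d[1],-s*d[0]+c*d[1],q[2]],1),"fy",round(-s*f[0]+c*f[1],2),"yaw",o["eef_rot"][2]-M[2],o["clock"]);return o
E
python3 - <<'E'
from h import *
o=where()
p,d=manip.capture("wrist");cv2.imwrite("pics/w2.png",p[:,:,::-1])
E
```

```text
stand xyz [ -0.  203.5  78.5] fy 0.79 yaw 0.0015946427505826033 3.3167
```

View pics/w2.png

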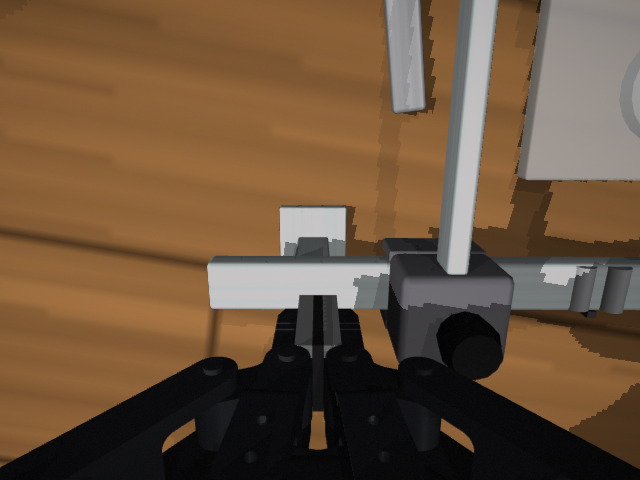

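The fingertips at (318,295) are over the rail, outside the left block's outer face at about (390,270). Next I lower to 62 mm and push.

Emit:
move_arm(plan=[0,0,0.028,0,0,0,0,0,0.027,0,0,0,0,0.013,0,0,0,0,0,0.013,0,0,0,0,0,0.013,0,0,0,0,0,0.013,0,0,0,0,0,0.013,0,0,0,0,0,0.013,0,0,0,0])

```text
clock: 4.03
tcp_pos: [440.1, 220.5, 62.1]
eef_rot: [-3.141, -0.001, 0.174]
ft_force: [0.7, 0.4, 0.5]
finger_gap: -0.3
grasp_force: 0.3
```

Emit:
move_arm(plan=[0,0.013,0,0,0,0,0,0.013,0,0,0,0,0,0.013,0,0,0,0,0,0.013,0,0,0,0,0,0.013,0,0,0,0,0,0.013,0,0,0,0,0,0.013,0,0,0,0,0,0,0,0,0,0])

```text
clock: 4.7
tcp_pos: [444.4, 193.0, 61.7]
eef_rot: [3.141, 0.001, 0.173]
ft_force: [-0.9, 0.3, 0.0]
finger_gap: 0.0
grasp_force: 0.0
```

Run:
```python
from h import *
o=where()
p,d=manip.capture("wrist");cv2.imwrite("pics/w3.png",p[:,:,::-1])
```

```text
stand xyz [ -0.5 152.8  61.7] fy 0.43 yaw 0.0022766456807632174 4.7
```

View pics/w3.png

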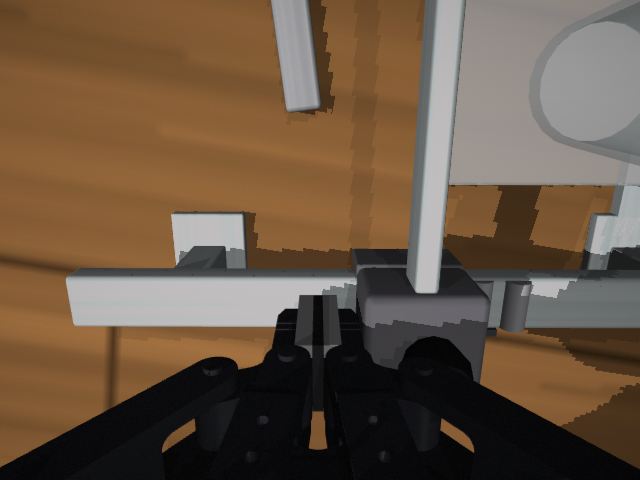

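The fingers are at the block's outer face (about x=360), and the notch ribs at (487,300) and (515,305) are just beyond the block. I'll go 18 mm further, then take fine steps.

Emit:
move_arm(plan=[0,0.012,0,0,0,0,0,0.012,0,0,0,0,0,0.012,0,0,0,0,0,0.012,0,0,0,0,0,0.012,0,0,0,0,0,0,0,0,0,0])

```text
clock: 5.25
tcp_pos: [447.5, 175.4, 61.7]
eef_rot: [3.141, 0.001, 0.173]
ft_force: [0.4, -0.6, 0.3]
finger_gap: 0.2
grasp_force: 0.0
```

Run:
```python
from h import *
o=where();W=ext("wrist",o)
p,d=manip.capture("wrist");cv2.imwrite("pics/w4.png",p[:,:,::-1])
M=pickle.load(open("M.pkl","rb"))
for h in(9,12,15):
    y=152.8-h; print(h,proj(W,stand(M,18,y-18,85)),proj(W,stand(M,18,y-18-40,85)))
cv2.imwrite("pics/w4c.png",cv2.resize(p[200:400,240:540,::-1],None,fx=2.6,fy=2.6))
```

```text
stand xyz [ -0.4 134.9  61.7] fy -0.67 yaw 0.0022918883980014015 5.25
9 [345.44752801 297.26126077] [475.60336434 297.56232647]
12 [355.21487821 297.2838538 ] [485.35847548 297.58489119]
15 [364.98130968 297.3064447 ] [495.11266961 297.60745378]
```

View pics/w4c.png

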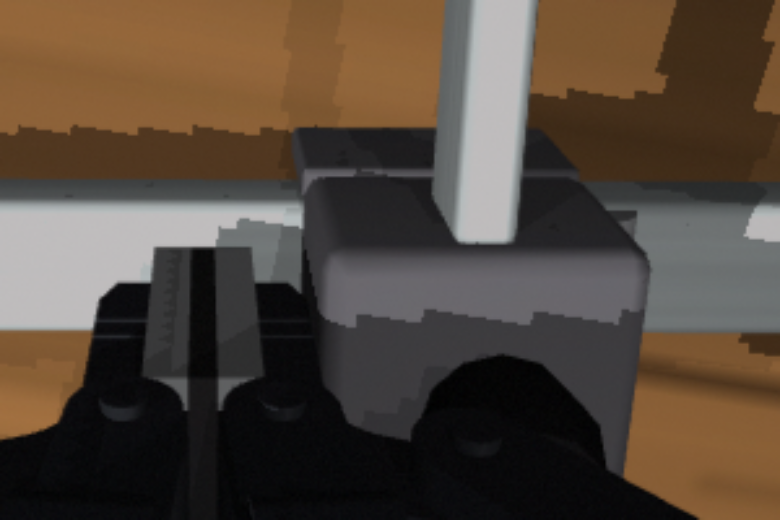

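The block's top edge spans crop x 325–648, which puts the finger half-width at about 14 mm and the stop at about 0.081. The rest goes in fine steps, watching the force.

Emit:
move_arm(plan=[0,0.006,0,0,0,0,0,0.006,0,0,0,0,0,0.005,0,0,0,0,0,0,0,0,0,0])

```text
clock: 5.63
tcp_pos: [448.5, 170.9, 61.8]
eef_rot: [3.141, 0.0, 0.174]
ft_force: [-0.5, -1.0, 0.0]
finger_gap: -0.2
grasp_force: 0.0
```

Emit:
move_arm(plan=[0,0.004,0,0,0,0,0,0,0,0,0,0,0,0,0,0,0,0])

```text
clock: 5.88
tcp_pos: [448.8, 170.0, 61.8]
eef_rot: [3.142, -0.0, 0.174]
ft_force: [0.5, 0.4, -0.1]
finger_gap: 0.2
grasp_force: 0.2
```

Emit:
move_arm(plan=[0,0.004,0,0,0,0,0,0,0,0,0,0,0,0,0,0,0,0])

```text
clock: 6.13
tcp_pos: [449.0, 169.0, 61.9]
eef_rot: [-3.141, -0.0, 0.174]
ft_force: [-1.5, 1.7, 0.2]
finger_gap: 0.1
grasp_force: 1.8
```

```bash
python3 -c "
from h import *
where()"
```

```text
stand xyz [-1.000e-01  1.284e+02  6.190e+01] fy 1.96 yaw 0.0031529293099636646 6.1333
```

Emit:
move_arm(plan=[0,0.004,0,0,0,0,0,0,0,0,0,0,0,0,0,0,0,0])

```text
clock: 6.38
tcp_pos: [449.1, 168.6, 61.9]
eef_rot: [-3.14, -0.001, 0.174]
ft_force: [-3.8, 5.7, 1.0]
finger_gap: -0.1
grasp_force: 3.8
```

Emit:
move_arm(plan=[0,0.004,0,0,0,0,0,0,0,0,0,0,0,0,0,0,0,0])

```text
clock: 6.63
tcp_pos: [449.2, 168.3, 61.9]
eef_rot: [-3.139, -0.001, 0.174]
ft_force: [-7.0, 10.1, 0.9]
finger_gap: -0.1
grasp_force: 5.7
```

Emit:
move_arm(plan=[0,0.004,0,0,0,0,0,0,0,0,0,0,0,0,0,0,0,0])

```text
clock: 6.88
tcp_pos: [450.1, 165.3, 62.7]
eef_rot: [3.141, -0.001, 0.175]
ft_force: [-1.7, -0.3, 5.1]
finger_gap: 0.0
grasp_force: 2.4
```

```bash
python3 -c "
from h import *
where()"
```

```text
stand xyz [  0.4 124.5  62.7] fy -0.02 yaw 0.004452344652669166 6.8833
```

Emit:
move_arm(plan=[0,0,0,0,0,0,0,0,0,0,0,0])

```text
clock: 7.05
tcp_pos: [450.2, 165.0, 62.7]
eef_rot: [3.141, -0.001, 0.175]
ft_force: [-1.1, -0.4, 6.3]
finger_gap: -0.2
grasp_force: 2.4
```

Emit:
move_arm(plan=[0,0.003,0,0,0,0,0,0,0,0,0,0,0,0,0,0,0,0])

```text
clock: 7.3
tcp_pos: [450.4, 164.6, 62.8]
eef_rot: [-3.141, -0.001, 0.175]
ft_force: [-1.5, 1.7, 5.7]
finger_gap: 0.1
grasp_force: 3.1
```

```bash
python3 -c "
from h import *
o=where();W=ext('wrist',o);M=pickle.load(open('M.pkl','rb'))
p,d=manip.capture('wrist');cv2.imwrite('pics/w5.png',p[:,:,::-1])
# horizontal brightness profile across top-back edge of block: expected pixels
for j in(.090,.093,.096,.100):
    yo=82+(.1-j)*1000+20; print(j,proj(W,stand(M,18,yo,85)),proj(W,stand(M,18,yo-40,85)),proj(W,stand(M,100,yo-20,82)))
g=p.astype(int).sum(2)//3
for r in(120,302): print(r,[(c,g[r,c]) for c in range(340,500,4)])
"
```

```text
stand xyz [  0.5 123.8  62.8] fy 1.95 yaw 0.0037050138731651028 7.3
0.09 [353.88443498 298.54495737] [482.77411081 299.03663468] [438.58521309   6.35181775]
0.093 [363.55653694 298.58185367] [492.43459216 299.07348665] [450.05692298   6.41123033]
0.096 [373.22776662 298.61874665] [502.0942028  299.11033531] [461.52740533   6.47063656]
0.1 [386.12138287 298.66793212] [514.97232944 299.15946169] [476.81947263   6.54983497]
120 [(340, np.int64(86)), (344, np.int64(86)), (348, np.int64(85)), (352, np.int64(85)), (356, np.int64(77)), (360, np.int64(76)), (364, np.int64(76)), (368, np.int64(100)), (372, np.int64(148)), (376, np.int64(148)), (380, np.int64(148)), (384, np.int64(148)), (388, np.int64(147)), (392, np.int64(147)), (396, np.int64(147)), (400, np.int64(147)), (404, np.int64(147)), (408, np.int64(147)), (412, np.int64(147)), (416, np.int64(97)), (420, np.int64(102)), (424, np.int64(106)), (428, np.int64(181)), (432, np.int64(184)), (436, np.int64(184)), (440, np.int64(184)), (444, np.int64(184)), (448, np.int64(166)), (452, np.int64(119)), (456, np.int64(145)), (460, np.int64(146
[... 350 characters left out ...]
7)), (368, np.int64(92)), (372, np.int64(84)), (376, np.int64(84)), (380, np.int64(84)), (384, np.int64(84)), (388, np.int64(85)), (392, np.int64(86)), (396, np.int64(86)), (400, np.int64(86)), (404, np.int64(87)), (408, np.int64(87)), (412, np.int64(87)), (416, np.int64(88)), (420, np.int64(87)), (424, np.int64(88)), (428, np.int64(88)), (432, np.int64(88)), (436, np.int64(89)), (440, np.int64(89)), (444, np.int64(90)), (448, np.int64(91)), (452, np.int64(90)), (456, np.int64(91)), (460, np.int64(90)), (464, np.int64(92)), (468, np.int64(92)), (472, np.int64(91)), (476, np.int64(91)), (480, np.int64(91)), (484, np.int64(66)), (488, np.int64(112)), (492, np.int64(113)), (496, np.int64(112))]
```

```bash
python3 -c "
from h import *
np.set_printoptions(precision=1,suppress=True)
o=where();e=ext('wrist',o);K,r,t=e;M=pickle.load(open('M.pkl','rb'))
p,d=manip.capture('wrist')
c,s=np.cos(M[2]),np.sin(M[2])
def loc(u,v):
    X=r.T@(np.linalg.inv(K)@[u,v,1]*d[v,u]-t);q=X[:2]-M[:2];return np.array([c*q[0]+s*q[1],-s*q[0]+c*q[1],X[2]])
for u,v in((318,300),(330,305),(350,315),(355,325),(350,340),(345,355),(375,330),(400,360),(415,365),(425,369),(440,375),(460,390),(440,350),(430,345),(450,345),(480,420)): print(u,v,loc(u,v),p[v,u])
"
```

```text
stand xyz [  0.5 123.8  62.8] fy 2.19 yaw 0.0037674339717212735 7.35
318 300 [ 10.8 123.1  70.8] [ 9 10  9]
330 305 [ 11.3 119.   75.7] [56 57 57]
350 315 [  7.2 112.2  74.9] [9 7 9]
355 325 [  7.  111.   81.6] [ 9  8 10]
350 340 [  7.  113.3  90.9] [10 10 10]
345 355 [ 13.7 116.2 110. ] [11 12 11]
375 330 [  6.7 104.9  84.3] [60 59 62]
400 360 [-3.2 96.6 85.8] [51 49 52]
415 365 [ 13.4  99.1 113.8] [ 9  9 11]
425 369 [ 13.2  96.9 115.2] [9 9 9]
440 375 [ 12.1  93.4 116.1] [6 4 7]
460 390 [ 11.9  90.2 121.6] [7 5 8]
440 350 [  9.6  88.9 100.7] [6 6 6]
430 345 [ 9.2 90.8 97.5] [5 6 7]
450 345 [ 1.6 80.5 84.6] [61 59 62]
480 420 [ 11.5  89.  131.1] [7 7 7]
```

The depth image shows the gripper linkage resting just above the raised knob, which explains the upward force. I'll raise the hand about 3.5 mm and go on.

Emit:
move_arm(plan=[0,0,-0.006,0,0,0,0,0,-0.006,0,0,0,0,0,0,0,0,0,0,0,0,0,0,0])

```text
clock: 7.73
tcp_pos: [449.7, 164.1, 65.4]
eef_rot: [3.141, 0.0, 0.174]
ft_force: [0.3, 0.9, -0.6]
finger_gap: 0.4
grasp_force: 0.1
```

Emit:
move_arm(plan=[0,0.003,0,0,0,0,0,0,0,0,0,0,0,0,0,0,0,0])

```text
clock: 7.98
tcp_pos: [449.8, 163.2, 65.2]
eef_rot: [3.141, 0.001, 0.174]
ft_force: [0.2, -0.6, -0.0]
finger_gap: -0.3
grasp_force: 0.0
```

```bash
cat >> h.py <<'E'
def edges(row):
    o=where();p,d=manip.capture('wrist');W=ext('wrist',o);M=pickle.load(open('M.pkl','rb'));s=np.sign(stand(M,0,0,0)[1]*0+(1 if o["tcp_pos"][1]>50 else -1))
    for j in(.088,.091,.095,.100):
        yo=82+(.1-j)*1000; print(j,[round(proj(W,stand(M,18,s*yo+k,85))[0]) for k in(20,-20)],round(proj(W,stand(M,18,0,85))[1]))
    g=p.astype(int).sum(2)//3;r=g[row];print([(c,int(r[c]),int(r[c+2])) for c in range(130,560) if abs(r[c]-r[c+2])>12])
E
python3 -c "
from h import *
edges(302)"
```

```text
stand xyz [ -0.3 122.5  65.2] fy -0.62 yaw 0.002919576001487262 7.9833
0.088 [343, 470] 294
0.091 [352, 479] 294
0.095 [365, 492] 294
0.1 [381, 508] 294
[(296, 180, 150), (297, 180, 68), (298, 150, 57), (311, 57, 25), (312, 57, 9), (313, 25, 9), (320, 7, 21), (321, 7, 55), (322, 21, 56), (335, 46, 92), (336, 47, 112), (337, 92, 113), (341, 113, 97), (342, 113, 95), (355, 95, 28), (356, 94, 15), (357, 28, 15), (359, 15, 53), (360, 14, 57), (363, 56, 73), (364, 60, 84), (365, 73, 95), (366, 84, 99), (484, 88, 75), (486, 75, 108), (487, 78, 109)]
```

Emit:
move_arm(plan=[0,0.004,0,0,0,0,0,0,0,0,0,0,0,0,0,0,0,0])

```text
clock: 8.28
tcp_pos: [450.1, 162.1, 65.4]
eef_rot: [3.141, 0.0, 0.174]
ft_force: [0.5, 1.2, 0.3]
finger_gap: -0.2
grasp_force: 0.0
```

Emit:
move_arm(plan=[0,0.003,0,0,0,0,0,0,0,0,0,0,0,0,0,0,0,0])

```text
clock: 8.53
tcp_pos: [450.3, 161.3, 65.4]
eef_rot: [3.142, 0.0, 0.174]
ft_force: [-0.4, -0.3, -0.6]
finger_gap: -0.2
grasp_force: 0.0
```

```bash
python3 -c "
from h import *
edges(302)"
```

```text
stand xyz [-1.000e-01  1.206e+02  6.540e+01] fy -0.27 yaw 0.0030041978808277026 8.5333
0.088 [337, 463] 294
0.091 [346, 473] 294
0.095 [359, 486] 294
0.1 [375, 501] 294
[(296, 180, 156), (297, 187, 69), (298, 156, 56), (311, 57, 27), (312, 56, 11), (313, 27, 10), (321, 7, 54), (322, 21, 56), (335, 56, 96), (336, 57, 113), (337, 96, 113), (351, 114, 97), (352, 114, 96), (361, 95, 76), (362, 95, 23), (363, 76, 15), (365, 15, 49), (366, 16, 54), (371, 58, 72), (372, 62, 85), (373, 72, 96), (374, 85, 100), (492, 87, 74), (494, 74, 108), (495, 78, 110)]
```

The left block jumped about 2 mm ahead of the finger, so it has clicked in. I'll back off, rise and go over to the right stop.

Emit:
move_arm(plan=[0,-0.03,0,0,0,0,0,-0.05,0,0,0,0,0,0,-0.1,0,0,0,0,0,-0.12,0,0,0,0,0,-0.12,0,0,0,0,0,-0.12,0,0,0,0,0.06,0,0,0,0,0,0.12,0,0,0,0])

```text
clock: 9.25
tcp_pos: [457.1, 134.8, 206.4]
eef_rot: [-3.138, -0.007, 0.179]
ft_force: [0.4, -0.8, -0.1]
finger_gap: -0.1
grasp_force: 0.0
```

Emit:
move_arm(plan=[0,0.12,0,0,0,0,0,0.12,0,0,0,0,0,0.12,0,0,0,0,0,0.12,0,0,0,0,0,0.12,0,0,0,0,0,0.12,0,0,0,0,0,0.12,0,0,0,0,0,0.12,0,0,0,0])

```text
clock: 9.92
tcp_pos: [505.6, -153.1, 203.5]
eef_rot: [3.142, -0.0, 0.174]
ft_force: [0.0, 0.8, 0.4]
finger_gap: 0.1
grasp_force: 0.0
```

Emit:
move_arm(plan=[0,0.1,0,0,0,0,0,0,0,0,0,0,0,0,0,0,0,0])

```text
clock: 10.17
tcp_pos: [510.6, -182.3, 202.9]
eef_rot: [-3.141, 0.001, 0.171]
ft_force: [0.5, -0.7, -0.4]
finger_gap: -0.2
grasp_force: 0.0
```

```bash
python3 -c "
from h import *
o=where()
p,d=manip.capture('wrist');q,_=manip.capture('side')
cv2.imwrite('pics/c1.png',np.hstack([cv2.resize(p,(400,300)),cv2.resize(q[150:390,180:500],(400,300))])[:,:,::-1])
W=ext('wrist',o);M=pickle.load(open('M.pkl','rb'))
for y in(-178,-180,-182): print(y,[proj(W,stand(M,18,y+k,85)) for k in(20,-20)])
g=p.astype(int).sum(2)//3;v=int(proj(W,stand(M,14,-180,85))[1]);r=g[v];print(v,[(c,int(r[c]),int(r[c+2])) for c in range(130,560) if abs(r[c]-r[c+2])>12])
"
```

```text
stand xyz [   0.8 -228.3  202.9] fy -0.73 yaw 0.00013705524261140023 10.1667
-178 [array([204.05267872, 203.51674293]), array([268.04390801, 203.56739047])]
-180 [array([207.25259974, 203.51927559]), array([271.24307211, 203.56992254])]
-182 [array([210.45248292, 203.52180822]), array([274.44219837, 203.57245457])]
209 [(206, 199, 129), (207, 200, 108), (208, 129, 110), (265, 111, 94), (266, 105, 84), (267, 94, 73), (268, 84, 45), (269, 73, 28), (270, 45, 25), (273, 25, 123), (274, 25, 126), (310, 125, 197), (311, 125, 201), (343, 201, 165), (344, 200, 113), (345, 165, 63), (346, 113, 56), (392, 60, 102), (393, 60, 106), (541, 94, 58), (542, 91, 53)]
```

View pics/c1.png

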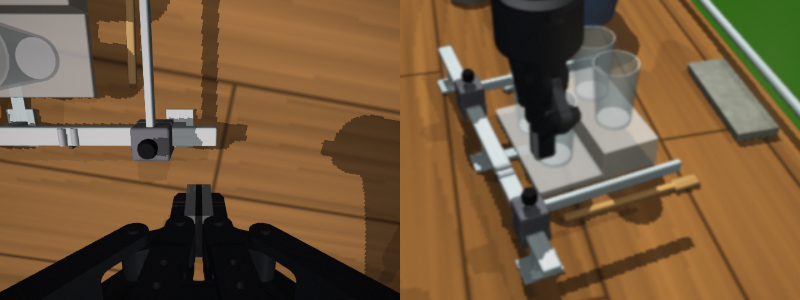

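The left stop is seated. The right block sits at about -179 mm, its outer face at about -199 mm, and the hand is outside it at -228 mm. I'll descend to 66 mm and push.

Emit:
move_arm(plan=[-0.002,0,0.08,0,0,0,0,0,0.11,0,0,0,0,0,0.11,0,0,0,0,0,0.09,0,0,0,0,0,0.065,0,0,0,0,0,0,0,0,0,0,0,0,0,0,0])

```text
clock: 10.85
tcp_pos: [509.8, -180.3, 66.7]
eef_rot: [-3.141, 0.002, 0.176]
ft_force: [-0.5, 1.4, 0.9]
finger_gap: -0.1
grasp_force: 0.0
```

Emit:
move_arm(plan=[0,-0.013,0,0,0,0,0,-0.013,0,0,0,0,0,-0.013,0,0,0,0,0,-0.013,0,0,0,0,0,-0.013,0,0,0,0,0,-0.013,0,0,0,0,0,-0.013,0,0,0,0,0,-0.013,0,0,0,0])

```text
clock: 11.52
tcp_pos: [504.6, -150.4, 67.1]
eef_rot: [3.141, -0.0, 0.174]
ft_force: [0.7, -1.0, 1.2]
finger_gap: 0.2
grasp_force: 0.3
```

Emit:
move_arm(plan=[0,-0.013,0,0,0,0,0,-0.013,0,0,0,0,0,-0.013,0,0,0,0,0,-0.013,0,0,0,0,0,-0.013,0,0,0,0,0,-0.013,0,0,0,0,0,-0.013,0,0,0,0,0,-0.013,0,0,0,0])

```text
clock: 12.18
tcp_pos: [499.1, -119.6, 66.9]
eef_rot: [3.142, -0.0, 0.174]
ft_force: [1.1, -0.5, -0.2]
finger_gap: -0.3
grasp_force: 0.3
```

```bash
python3 -c "
from h import *
edges(302)"
```

```text
stand xyz [   0.2 -164.6   66.9] fy -0.7 yaw 0.0030495370458589466 12.1833
0.088 [32, 157] 290
0.091 [22, 148] 290
0.095 [10, 135] 290
0.1 [-6, 120] 290
[(130, 137, 118), (131, 129, 107), (132, 118, 97), (133, 107, 90), (134, 97, 83), (135, 90, 172), (136, 83, 212), (137, 172, 214), (152, 216, 170), (153, 216, 122), (154, 170, 118), (269, 101, 88), (271, 88, 71), (272, 83, 56), (273, 71, 42), (274, 56, 31), (280, 28, 77), (281, 28, 129), (282, 77, 131), (294, 133, 114), (297, 130, 72), (298, 115, 68), (305, 68, 55), (311, 68, 32), (312, 67, 16), (313, 32, 15), (321, 13, 65), (322, 25, 68), (335, 69, 113), (336, 68, 133), (337, 113, 134), (521, 131, 106), (522, 125, 66), (523, 106, 61)]
```

Emit:
move_arm(plan=[0,-0.013,0,0,0,0,0,-0.013,0,0,0,0,0,-0.013,0,0,0,0,0,-0.013,0,0,0,0,0,-0.013,0,0,0,0,0,-0.013,0,0,0,0,0,-0.013,0,0,0,0,0,-0.008,0,0,0,0])

```text
clock: 12.9
tcp_pos: [493.8, -90.3, 66.9]
eef_rot: [-3.142, 0.0, 0.174]
ft_force: [0.6, -0.7, -0.8]
finger_gap: -0.1
grasp_force: 0.2
```

Emit:
move_arm(plan=[0,-0.003,0,0,0,0,0,-0.003,0,0,0,0,0,0,0,0,0,0,0,0,0,0,0,0])

```text
clock: 13.23
tcp_pos: [493.8, -89.0, 66.9]
eef_rot: [-3.142, -0.0, 0.174]
ft_force: [-0.0, -0.1, -0.7]
finger_gap: -0.2
grasp_force: 0.0
```

```bash
python3 -c "
from h import *
edges(302)"
```

```text
stand xyz [ 1.000e-01 -1.334e+02  6.690e+01] fy -0.08 yaw 0.003041886871465199 13.2333
0.088 [129, 255] 291
0.091 [120, 246] 291
0.095 [107, 233] 291
0.1 [92, 217] 291
[(151, 213, 168), (152, 212, 120), (153, 168, 117), (265, 118, 105), (266, 113, 99), (268, 99, 86), (270, 86, 69), (271, 82, 55), (272, 69, 42), (273, 55, 31), (279, 26, 51), (280, 29, 124), (281, 51, 128), (296, 126, 113), (297, 127, 70), (298, 113, 67), (311, 66, 32), (312, 66, 15), (313, 32, 10), (321, 14, 55), (322, 20, 55), (335, 66, 109), (336, 67, 128), (337, 109, 129)]
```

Emit:
move_arm(plan=[0,-0.005,0,0,0,0,0,-0.005,0,0,0,0,0,-0.005,0,0,0,0,0,0,0,0,0,0,0,0,0,0,0,0])

```text
clock: 13.7
tcp_pos: [492.8, -84.4, 66.9]
eef_rot: [-3.142, 0.0, 0.174]
ft_force: [-0.2, 0.2, 0.7]
finger_gap: -0.2
grasp_force: 0.0
```

Emit:
move_arm(plan=[0,-0.004,0,0,0,0,0,0,0,0,0,0,0,0,0,0,0,0])

```text
clock: 13.95
tcp_pos: [492.6, -83.3, 66.9]
eef_rot: [-3.142, 0.0, 0.174]
ft_force: [0.4, 0.2, -0.2]
finger_gap: -0.5
grasp_force: 0.0
```

Emit:
move_arm(plan=[0,-0.004,0,0,0,0,0,0,0,0,0,0,0,0,0,0,0,0])

```text
clock: 14.2
tcp_pos: [492.5, -82.3, 66.9]
eef_rot: [3.141, 0.0, 0.174]
ft_force: [0.4, -1.4, -0.9]
finger_gap: -0.1
grasp_force: 0.8
```

```bash
python3 -c "
from h import *
edges(302)"
```

```text
stand xyz [ 1.000e-01 -1.266e+02  6.690e+01] fy -1.48 yaw 0.003104170419255564 14.2
0.088 [151, 276] 290
0.091 [141, 267] 290
0.095 [129, 254] 290
0.1 [113, 239] 290
[(152, 211, 166), (153, 211, 118), (154, 166, 115), (267, 113, 99), (268, 106, 93), (271, 88, 70), (272, 82, 56), (273, 70, 42), (274, 56, 31), (275, 42, 29), (280, 27, 50), (281, 27, 122), (282, 50, 125), (296, 126, 111), (297, 126, 70), (298, 111, 67), (311, 67, 30), (312, 67, 13), (313, 30, 13), (320, 8, 22), (321, 13, 64), (322, 22, 66), (335, 66, 108), (336, 66, 126), (337, 108, 127)]
```

Emit:
move_arm(plan=[0,-0.004,0,0,0,0,0,0,0,0,0,0,0,0,0,0,0,0])

```text
clock: 14.5
tcp_pos: [492.3, -81.2, 66.9]
eef_rot: [3.141, 0.0, 0.174]
ft_force: [0.7, -3.0, -0.4]
finger_gap: -0.3
grasp_force: 1.6
```

Emit:
move_arm(plan=[0,-0.004,0,0,0,0,0,0,0,0,0,0,0,0,0,0,0,0])

```text
clock: 14.75
tcp_pos: [491.9, -79.5, 66.9]
eef_rot: [-3.141, 0.0, 0.174]
ft_force: [0.4, 0.3, -0.7]
finger_gap: -0.2
grasp_force: 0.0
```

Emit:
move_arm(plan=[0,-0.003,0,0,0,0,0,0,0,0,0,0,0,0,0,0,0,0])

```text
clock: 15.0
tcp_pos: [491.9, -78.8, 66.9]
eef_rot: [-3.141, 0.0, 0.174]
ft_force: [-0.4, -1.4, -0.2]
finger_gap: 0.0
grasp_force: 0.6
```

```bash
python3 -c "
from h import *
edges(302)"
```

```text
stand xyz [   0.  -123.1   66.9] fy -1.33 yaw 0.0031978037450750285 15.0
0.088 [162, 287] 290
0.091 [152, 278] 290
0.095 [140, 265] 290
0.1 [124, 250] 290
[(152, 212, 167), (153, 211, 119), (154, 167, 116), (271, 87, 70), (272, 81, 57), (273, 70, 40), (274, 57, 30), (280, 28, 72), (281, 27, 122), (282, 72, 125), (296, 125, 110), (297, 125, 70), (298, 110, 66), (311, 66, 31), (312, 66, 11), (313, 31, 12), (321, 12, 55), (322, 20, 56), (335, 66, 108), (336, 66, 127), (337, 108, 127)]
```

Emit:
move_arm(plan=[0,-0.004,0,0,0,0,0,0,0,0,0,0,0,0,0,0,0,0])

```text
clock: 15.3
tcp_pos: [491.7, -77.5, 66.9]
eef_rot: [-3.141, -0.0, 0.174]
ft_force: [-0.8, -0.1, 0.2]
finger_gap: -0.0
grasp_force: 0.0
```

Emit:
move_arm(plan=[0,-0.004,0,0,0,0,0,0,0,0,0,0,0,0,0,0,0,0])

```text
clock: 15.55
tcp_pos: [491.5, -76.4, 66.9]
eef_rot: [-3.141, -0.0, 0.174]
ft_force: [-0.2, 0.1, 0.1]
finger_gap: 0.1
grasp_force: 0.0
```

```bash
python3 -c "
from h import *
edges(302)"
```

```text
stand xyz [ 1.000e-01 -1.206e+02  6.690e+01] fy 0.17 yaw 0.00314630619682707 15.55
0.088 [170, 295] 290
0.091 [160, 286] 290
0.095 [148, 273] 290
0.1 [132, 257] 290
[(148, 211, 191), (149, 211, 122), (150, 191, 116), (265, 101, 88), (266, 95, 82), (267, 88, 75), (268, 82, 61), (269, 75, 47), (270, 61, 34), (271, 47, 31), (277, 29, 74), (278, 28, 122), (279, 74, 125), (296, 125, 111), (297, 125, 71), (298, 111, 66), (311, 67, 30), (312, 66, 14), (313, 30, 13), (320, 12, 25), (321, 11, 65), (322, 25, 66), (335, 55, 106), (336, 55, 125), (337, 106, 126)]
```

Emit:
move_arm(plan=[0,-0.003,0,0,0,0,0,0,0,0,0,0,0,0,0,0,0,0])

```text
clock: 15.85
tcp_pos: [491.3, -75.6, 66.9]
eef_rot: [-3.142, 0.0, 0.174]
ft_force: [0.1, -0.5, 0.4]
finger_gap: -0.1
grasp_force: 0.0
```

```bash
python3 -c "
from h import *
edges(302)"
```

```text
stand xyz [   0.  -119.9   66.9] fy -0.53 yaw 0.0031502680485972767 15.85
0.088 [172, 297] 290
0.091 [163, 288] 290
0.095 [150, 275] 290
0.1 [134, 260] 290
[(135, 213, 194), (136, 213, 123), (137, 194, 116), (252, 103, 89), (253, 97, 84), (255, 84, 63), (256, 77, 50), (257, 63, 37), (258, 50, 31), (266, 26, 46), (267, 28, 123), (268, 46, 126), (296, 127, 112), (297, 127, 72), (298, 112, 67), (311, 67, 30), (312, 67, 14), (313, 30, 12), (320, 10, 24), (321, 11, 65), (322, 24, 68), (335, 67, 109), (336, 67, 127), (337, 109, 129)]
```

The right stop has now clicked: the gap to the finger opened to about 5 mm and the block stands at 0.100. The left one only opened about 2 mm, so I'll recheck it from close up.

Emit:
move_arm(plan=[0,0.03,0,0,0,0,0,0.05,0,0,0,0,0,0,-0.1,0,0,0,0,0,-0.12,0,0,0,0,0,-0.12,0,0,0,0,0,-0.12,0,0,0,0,-0.06,0,0,0,0,0,-0.12,0,0,0,0])

```text
clock: 16.57
tcp_pos: [488.0, -47.6, 207.6]
eef_rot: [3.141, -0.006, 0.169]
ft_force: [-0.0, 0.3, -0.5]
finger_gap: -0.2
grasp_force: 0.0
```

Emit:
move_arm(plan=[0,-0.12,0,0,0,0,0,-0.12,0,0,0,0,0,-0.12,0,0,0,0,0,-0.12,0,0,0,0,0,-0.12,0,0,0,0,0,-0.12,0,0,0,0,0,-0.08,0,0,0,0,0,0,0,0,0,0])

```text
clock: 17.23
tcp_pos: [444.7, 193.5, 205.1]
eef_rot: [-3.141, -0.001, 0.179]
ft_force: [0.5, -0.2, -0.0]
finger_gap: 0.1
grasp_force: 0.0
```

Emit:
move_arm(plan=[0,0,0.12,0,0,0,0,0,0.12,0,0,0,0,0,0.12,0,0,0,0,0,0.06,0,0,0,0,0,0.03,0,0,0,0,0,0,0,0,0,0,0,0,0,0,0])

```text
clock: 17.82
tcp_pos: [445.4, 190.2, 70.5]
eef_rot: [-3.142, -0.001, 0.174]
ft_force: [-0.4, 0.3, 0.1]
finger_gap: 0.2
grasp_force: 0.0
```

```bash
python3 -c "
from h import *
edges(302)"
```

```text
stand xyz [  0.  149.8  70.5] fy 0.4 yaw 0.0028418750539151716 17.8167
0.088 [425, 548] 288
0.091 [435, 557] 288
0.095 [447, 569] 288
0.1 [462, 584] 288
[(296, 189, 156), (297, 188, 69), (298, 156, 56), (311, 57, 25), (312, 57, 10), (313, 25, 9), (321, 7, 55), (322, 20, 57), (335, 56, 149), (336, 58, 187), (337, 149, 189), (341, 188, 122), (342, 189, 115), (420, 116, 99), (421, 113, 97), (434, 96, 28), (435, 95, 15), (436, 28, 14), (444, 13, 52), (446, 52, 15), (448, 15, 54), (449, 16, 56), (456, 57, 72), (457, 64, 80), (458, 72, 89), (459, 80, 98), (547, 102, 62), (549, 62, 98), (555, 98, 62), (556, 98, 57)]
```

Emit:
move_arm(plan=[0,0.02,0.015,0,0,0,0,0.025,0,0,0,0,0,0.025,0,0,0,0,0,0.015,0,0,0,0,0,0.008,0,0,0,0,0,0.004,0,0,0,0,0,0,0,0,0,0,0,0,0,0,0,0])

```text
clock: 18.53
tcp_pos: [449.7, 161.6, 65.5]
eef_rot: [-3.141, -0.0, 0.174]
ft_force: [-0.1, -0.5, -0.6]
finger_gap: 0.0
grasp_force: 0.0
```

```bash
python3 -c "
from h import *
edges(302)"
```

```text
stand xyz [ -0.6 121.   65.5] fy -0.51 yaw 0.002980839302160171 18.5333
0.088 [338, 465] 293
0.091 [348, 474] 293
0.095 [360, 487] 293
0.1 [376, 503] 293
[(296, 188, 155), (297, 188, 69), (298, 155, 57), (311, 56, 27), (312, 56, 10), (313, 27, 8), (321, 9, 54), (322, 20, 57), (335, 56, 97), (336, 57, 114), (337, 97, 115), (352, 115, 97), (353, 114, 96), (362, 95, 60), (363, 96, 19), (364, 60, 14), (367, 16, 53), (368, 16, 56), (372, 58, 72), (373, 62, 83), (374, 72, 94), (375, 83, 100), (491, 101, 88), (492, 95, 81), (493, 88, 74), (495, 74, 109), (496, 79, 110)]
```

Emit:
move_arm(plan=[0,0.004,0,0,0,0,0,0.004,0,0,0,0,0,0,0,0,0,0,0,0,0,0,0,0])

```text
clock: 18.92
tcp_pos: [450.0, 159.2, 65.4]
eef_rot: [3.142, 0.0, 0.174]
ft_force: [0.0, 0.1, 0.2]
finger_gap: -0.2
grasp_force: 0.0
```

Emit:
move_arm(plan=[0,0.003,0,0,0,0,0,0,0,0,0,0,0,0,0,0,0,0])

```text
clock: 19.17
tcp_pos: [450.2, 158.3, 65.4]
eef_rot: [3.142, -0.0, 0.174]
ft_force: [-0.3, -0.2, -0.6]
finger_gap: -0.2
grasp_force: 0.0
```

```bash
python3 -c "
from h import *
edges(302)"
```

```text
stand xyz [ -0.7 117.6  65.4] fy -0.12 yaw 0.0030064700772000907 19.1667
0.088 [327, 454] 293
0.091 [337, 464] 293
0.095 [350, 476] 293
0.1 [365, 492] 293
[(296, 181, 150), (297, 181, 68), (298, 150, 57), (311, 57, 24), (312, 55, 10), (313, 24, 9), (321, 9, 55), (322, 21, 46), (335, 56, 96), (336, 56, 112), (337, 96, 114), (343, 113, 97), (344, 114, 95), (353, 95, 78), (354, 96, 24), (355, 78, 14), (357, 14, 50), (358, 16, 54), (362, 57, 74), (363, 65, 86), (364, 74, 99), (365, 86, 99), (481, 100, 85), (482, 92, 79), (483, 85, 71), (484, 79, 97), (485, 71, 109)]
```

Emit:
move_arm(plan=[0,0.003,0,0,0,0,0,0,0,0,0,0,0,0,0,0,0,0])

```text
clock: 19.47
tcp_pos: [450.4, 157.4, 65.4]
eef_rot: [-3.142, -0.0, 0.174]
ft_force: [0.7, 0.2, -0.0]
finger_gap: 0.3
grasp_force: 0.2
```

Emit:
move_arm(plan=[0,0.003,0,0,0,0,0,0,0,0,0,0,0,0,0,0,0,0])

```text
clock: 19.72
tcp_pos: [450.5, 157.0, 65.4]
eef_rot: [-3.141, -0.0, 0.174]
ft_force: [-0.9, 2.9, 0.1]
finger_gap: -0.0
grasp_force: 1.9
```

```bash
python3 -c "
from h import *
edges(302)"
```

```text
stand xyz [ -0.6 116.3  65.4] fy 3.05 yaw 0.0029851357031062953 19.7167
0.088 [323, 450] 293
0.091 [333, 459] 293
0.095 [345, 472] 293
0.1 [361, 488] 293
[(296, 186, 157), (297, 186, 69), (298, 157, 57), (299, 69, 56), (311, 57, 25), (312, 57, 12), (313, 25, 4), (321, 9, 44), (322, 16, 46), (335, 55, 97), (336, 56, 113), (337, 97, 113), (340, 113, 97), (341, 113, 96), (351, 96, 58), (352, 96, 20), (353, 58, 14), (355, 14, 53), (356, 16, 56), (359, 56, 73), (360, 61, 85), (361, 73, 97), (362, 85, 99), (478, 100, 86), (479, 94, 72), (480, 86, 73), (481, 72, 87), (482, 73, 108), (483, 87, 110)]
```

Pushing meets 3 N, rising steeply, at the 0.100 position, so the left stop is seated in its notch. I'll retreat and take a final look.

Emit:
move_arm(plan=[0,-0.02,0,0,0,0,0,-0.06,0,0,0,0,0,0,-0.1,0,0,0,0,0,-0.12,0,0,0,0,0,-0.12,0,0,0,0,0,-0.12,0,0,0,0,0.06,-0.1,0,0,0,0,0.12,-0.08,0,0,0])

```text
clock: 20.43
tcp_pos: [456.3, 129.6, 259.8]
eef_rot: [-3.141, -0.004, 0.178]
ft_force: [1.3, 0.5, -0.3]
finger_gap: -0.1
grasp_force: 0.0
```

Emit:
move_arm(plan=[0,0.12,-0.08,0,0,0,0,0.12,-0.04,0,0,0,0,0.06,0,0,0,0,0,0,0,0,0,0,0,0,0,0,0,0,0,0,0,0,0,0])

```text
clock: 20.93
tcp_pos: [470.5, 41.1, 291.2]
eef_rot: [3.141, 0.001, 0.174]
ft_force: [-0.8, -0.1, -0.1]
finger_gap: 0.3
grasp_force: 0.0
```

```bash
python3 -c "
from h import *
where()
p,d=manip.capture('wrist');cv2.imwrite('pics/f.png',cv2.resize(p[0:270,130:530],None,fx=2,fy=2)[:,:,::-1])
"
```

```text
stand xyz [ -0.7  -1.3 291.2] fy 0.02 yaw 0.002860989386471696 20.9333
```

View pics/f.png

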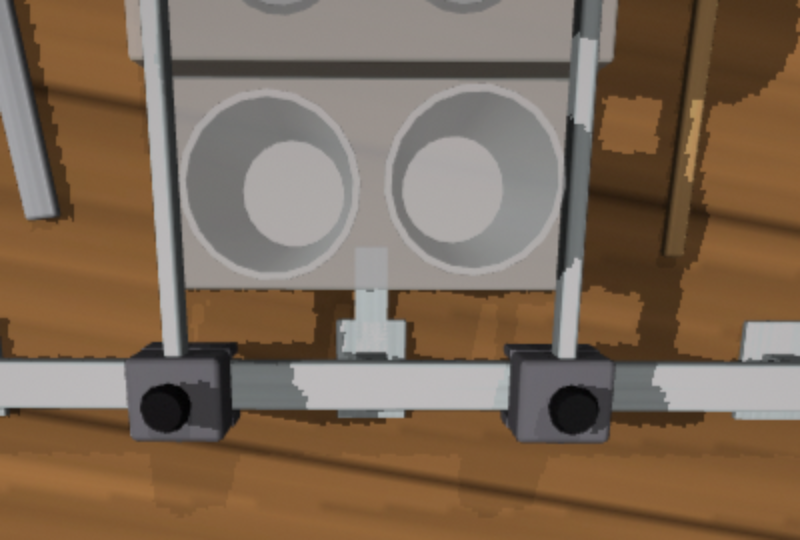

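The final view shows the blocks at crop x=180 and 560, symmetric about the rail's centre support at 371. The ribs are covered, the tumblers are upright, and the opener and rod don't appear to have moved.

```bash
python3 -c "
from plant import manip
print(manip.sign_off())"
```

```text
the job is handed in; nothing more can be done
None
```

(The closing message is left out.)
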